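Preset the tall canister's gate a quarter turn, slack first

TASK

Open the slide gate of the empty dispenser with the tall canister by a quarter turn of its spindle: push its crank handwheel round counterclockwise (seen from above) until the flat pointer under the wheel has gone from the short tick to the long tick. The wheel is loose on its spindle, so first take up the slack, which does not count. Leave the other dispenser, with the squat canister, shut.

Things in the scene. Friction and masses are not known exactly. Their poses are not given: they have to be found in the camera images.
- tall_axis (a point): On the axis of the tall dispenser's black handwheel, mid-rim, 150 mm up (heights: over the table); its frame stays put. Rim 122 mm across, 12 mm thick; hub top 158 mm up. Clear canister (90 mm across, top 348 mm up) is centred 190 mm away along +y. Angles here run counterclockwise from +x: short tick (shut) 225 deg, long tick (quarter open) 315 deg, on the white dial (210 mm across, 126 mm up).
- tall_handle (a point): Centre, 184 mm up, of the upright wooden crank handle on that rim: freely spinning sleeve 22 mm across, 159 to 209 mm up, 55 mm from the axis; carry it round without turning the gripper. 0.3 to 0.9 rad of slack at the start; the wheel drives once the handle is 35 deg clockwise of the pointer (at 190 deg while shut). Driving takes about 3 N; it stays where left.
- tall_spindle (a joint): Turn (rad) of that wheel's spindle with its flat dark steel pointer, 82 mm long, 131 mm up, between dial and wheel, tip showing outside the rim. 0 = gate shut, pointer at the short tick; grows counterclockwise seen from above; 1.571 = quarter turn, pointer at the long tick. This counts, not the wheel's own turn. The gate slides out 20 mm per rad.
- squat_spindle (a joint): The same for the other dispenser, alike but with a squat canister (120 mm across, top 238 mm up): 0 = shut. Leave it so.

How it is judged:
By the outcome, as a careful person would: the job done as asked, in the order asked, and still so for the second after the job is handed in, with the robot touching nothing.
It also fails if it takes over 35 s, if anything falls off the work surface, if the arm or the gripper's body presses on something with over 40 N, if the wrist force passes 120 N, or if a joint passes its speed limit or range.

ROBOT

A 6-joint arm with a two-finger parallel gripper is mounted at the origin on the work surface. World frame = base frame: x ahead of the robot, y to its left, z up, the work surface at z = 0. Lengths are in mm, angles in rad, forces in N, time in s.
With the tool pointing down it reaches from about 300 to 775 mm from the base axis. Payload 14.6 kg.
Tool frame: the origin (TCP) lies midway between the tips of the shut fingers; the grasp point (between the pads) lies grasp_offset behind it (grasp_offset is the distance from the TCP to the grasp point, in mm); z points along the fingers, y is the line along which they close (so a half turn about z gives the same grasp; the last joint's range is limited). The gripper opens to 94 mm and grips with 3 to 60 N. Pads are 16 mm wide; open, the fingers measure 119 mm over their backs; the gripper's body (75 mm by 177 mm) begins 78 mm behind the grasp point.
Start: joints at [1.066, 0.3, 1.521, -0, 1.321, -0.067], TCP at [233.167, 498.119, 205.446] pointing down, gripper open.
Joint ranges: [-3.03, 3.03], [-0.79, 2.21], [0.23, 2.52], [-1.04, 4.18], [0, 3.07], [-2.55, 2.55]. Speed limits (rad/s): [2.22, 2.22, 2.57, 3.14, 3.14, 3.14].

INTERFACE

Orientations are given as [roll, pitch, yaw] about the fixed x, y, z axes, in that order (R = Rz(yaw) Ry(pitch) Rx(roll)).
In Python, from cell import * gives the robot as it stands. The module is installed in compiled form; this text tells all that it offers.
- The arm moves only by the shell command python3 -m jog 'ROWS' [FORCE]. ROWS is JSON, a list of rows, each a list of 3 entries, a list of its own where there are three numbers: the finger opening in mm, from 0 to 94, then the shift along the tool's x, y, z in units of 50 mm (1.0 is 50 mm), then the turn about the tool's z in units of 180 degrees (1.0 is 180 degrees). In form: [[fingers, [dx, dy, dz], twist], ...]. A call has 1 to 20 rows; each row shifts and turns the commanded pose from where the row before left it, along the tool's axes as they then stand; what a row does not reach is not made up. A row lasts 1/10 s, in which the tool goes at most 50 mm and 8.59 degrees, less where a joint would pass 70% of its speed; a pose out of reach is approached as far as the arm can. A call with a number of a shift or a turn outside -1 to 1 is refused whole. A call with a gripper value outside its range is refused whole. The fingers move at their own pace and stop on an object; FORCE is the grip in N (left out, the last holds). Time passes only in rows, so rows that do not move let the fingers close. It gives the time, the measured TCP pose, the force, the opening and the grip force at its end, in the units of the state.
- read_state(): the state, without advancing time (a new reading comes with each control period).
- camera(name): name is "side" or "top" or "wrist"; returns the picture (480x640x3 uint8, red, green, blue); there is no depth.
- calibration(name): a dict with "mtx" (3x3 intrinsics, pixels), "cam_to_world" (4x4, takes a point from camera to world coordinates); the wrist camera has in their place "hand_eye" (4x4, takes a point from camera to tool coordinates, whose origin is the TCP and whose axes are the flange's). Camera axes: x right, y down, z forward; pixel columns grow to the right and rows downward; lengths in mm; the calibration is good to about 2 mm. A picture is of the moment at which its call begins: read the wrist's pose just before it. calibration takes no time and is no camera call.
- sign_off(): hands the job in; it is judged then, once.
Trained networks look in the newest picture that a camera, given by its name, has taken for a name from the list of things; names that differ only in an ending like _2 or _b are one class to them, and where a whole thing is asked for, a point or a joint stands for the part that bears it (a point fixed in the world has none). Each returns a list of dicts, best first, with "conf" (0 to 1); they miss things now and then, are a little off and sometimes report something else, mostly with a low value. They report only what shows in the picture. A call takes as long as a camera call.
- regions_of(camera, query): "pixels" (480x640 bool, what is visible of it) and "rect" ([centre column, centre row, width, height] in pixels, round what is visible of it).
The state is a dict: "clock": time; "joints": joint angles; "qd": joint speeds; "effort": joint torques, N m; "eef_pos": TCP position; "eef_rot": TCP orientation; "wrist_force": force on the tool from outside, world axes, zero at the start; "moment": the same for the moment, N m; "finger_gap": finger opening in mm; "finger_force": force on a finger pad.
Only numpy, scipy, OpenCV 4.12 (cv2) and the standard library are available. Lean on these libraries where they do the work, as an engineer would, in place of code of your own. Each camera call takes 0.05 s, during which the arm holds its last target. There are 200 camera calls.

## Working session

There is one attempt and no reset: what is moved stays moved. The work goes in short steps, Python scripts to look and compute and a shell command to move; the robot and the scene stay as the last step left them, time stands still between calls to the robot, and variables do not carry over. Pictures are saved under pics/ and viewed, at most 10 in all, crops included, and the job is handed in when it is done.

```bash
mkdir -p pics; python3 - <<'E'
from cell import *
import cv2,numpy as np
s=read_state();print(s)
for n in("top","side"):
    im=camera(n);cv2.imwrite(f"pics/{n}0.png",im[:,:,::-1])
    c=calibration(n);print(n,np.round(c["mtx"],1).tolist(),np.round(c["cam_to_world"],3).tolist())
    for q in("tall_handle","tall_spindle","squat_spindle"):
        for r in regions_of(n,q)[:3]:print(q,r["conf"],r["rect"])
E
```

```text
{'clock': 0.0, 'joints': array([ 1.06639422e+00,  3.00462109e-01,  1.52154581e+00, -2.81654536e-05,
        1.32069616e+00, -6.65927322e-02]), 'qd': array([ 0.00037376, -0.00012021, -0.00134112, -0.00022943,  0.00145332,
        0.0007992 ]), 'effort': array([ 6.97115302e-04, -5.31828153e+01, -3.52729511e+01,  7.08051352e-02,
        2.45550263e-02, -1.39454842e-04]), 'eef_pos': array([233.06185149, 497.90543738, 204.9061821 ]), 'eef_rot': array([-3.14048188e+00, -4.67368895e-05,  2.70379024e+00]), 'wrist_force': array([ 0.13692411,  0.26797491, -0.06388161]), 'moment': array([-0.06306472,  0.00332551, -0.06193526]), 'finger_force': 0.0, 'finger_gap': 93.70931904506749}
top [[456.6, 0.0, 319.0], [0.0, 456.6, 238.2], [0.0, 0.0, 1.0]] [[-0.163, -0.964, 0.211, 329.091], [-0.987, 0.16, -0.031, -19.547], [-0.004, -0.213, -0.977, 1018.925], [0.0, 0.0, 0.0, 1.0]]
tall_handle 0.53 [432.8, 229.8, 15.9, 16.6]
tall_spindle 0.71 [447.1, 217.4, 60.7, 63.0]
squat_spindle 0.97 [175.7, 240.4, 68.4, 64.5]
squat_spindle 0.56 [434.2, 228.6, 19.7, 15.7]
side [[600.8, 0.0, 327.8], [0.0, 600.8, 238.1], [0.0, 0.0, 1.0]] [[-0.501, -0.778, 0.38, 84.659], [-0.865, 0.446, -0.228, 204.68], [0.008, -0.443, -0.897, 1117.042], [0.0, 0.0, 0.0, 1.0]]
tall_handle 0.72 [434.6, 177.4, 14.1, 24.4]
tall_spindle 0.72 [442.5, 165.2, 65.8, 53.9]
squat_spindle 0.77 [182.2, 276.6, 77.1, 61.3]
```

View pics/top0.png

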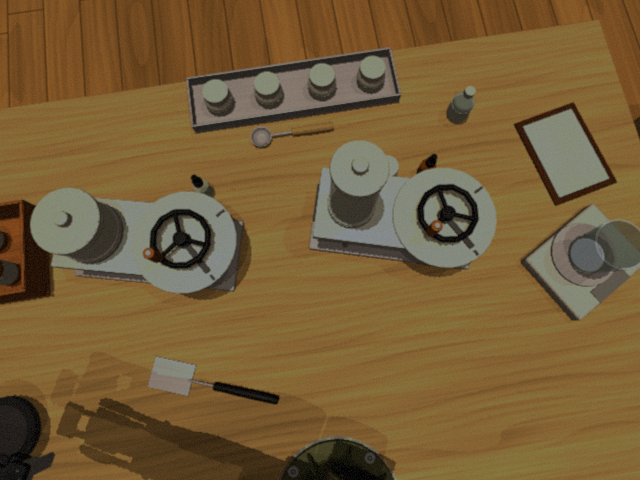

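View pics/side0.png

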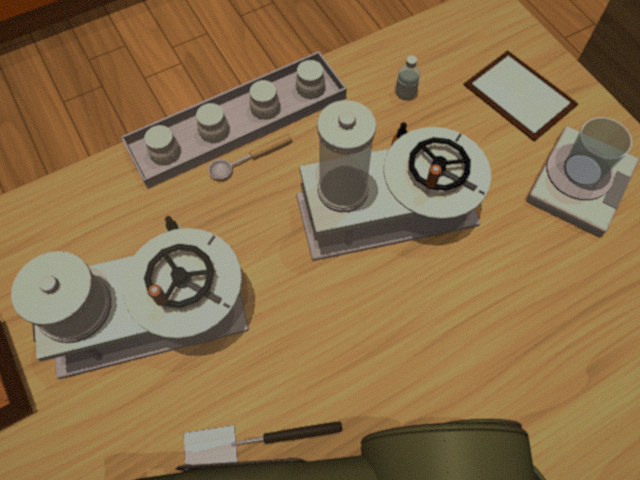

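The right-hand dispenser is the tall one. Its wheel is at about (447,214) in top and (440,164) in side. Its handle is at about (436,228) in top and (435,177) in side.

```bash
cat > h.py <<'E'
from cell import *
import cv2,numpy as np
def ray(n,u,v,z):
    c=calibration(n);M=np.array(c["cam_to_world"]);K=np.array(c["mtx"])
    d=M[:3,:3]@np.linalg.inv(K)@[u,v,1];o=M[:3,3];return o+d*(z-o[2])/d[2]
E
python3 - <<'E'
from h import *
import cell
print([ (k,getattr(cell,k)) for k in dir(cell) if 'grasp' in k.lower()])
for n in("top","side"):
    im=camera(n)
    for q,z in(("tall_handle",184),("tall_spindle",150)):
        for r in regions_of(n,q)[:2]:
            ys,xs=np.nonzero(r["pixels"]);print(n,q,r["conf"],np.round(ray(n,r["rect"][0],r["rect"][1],z)),np.round(ray(n,xs.mean(),ys.mean(),z)))
    # dial: bright blob fit
    for nm,p in (("tickA",dict(top=(479,188),side=(460,138))[n]),("tickB",dict(top=(473,246),side=(481,191))[n])):
        print(n,nm,np.round(ray(n,*p,126)))
    p=dict(top=(447,212),side=(439,163))[n]; print(n,"hub",np.round(ray(n,*p,158)))
    p=dict(top=(360,166),side=(347,121))[n]; print(n,"canister top",np.round(ray(n,*p,360)))
    p=dict(top=(444,217),side=(439,167))[n]
    x,y=p;cr=im[y-60:y+60,x-60:x+60,::-1];cv2.imwrite(f"pics/c_{n}.png",cv2.resize(cr,(600,600),interpolation=cv2.INTER_CUBIC))
a=cv2.imread("pics/c_top.png");b=cv2.imread("pics/c_side.png")
cv2.imwrite("pics/c.png",cv2.resize(np.hstack([a,b]),(800,400)))
E
```

```text
[('grasp_offset', 18.8)]
top tall_handle 0.49 [ 492. -265.  184.] [ 492. -261.  184.]
top tall_spindle 0.88 [ 513. -303.  150.] [ 518. -306.  150.]
top tickA [ 572. -388.  126.]
top tickB [ 456. -348.  126.]
top hub [ 526. -302.  158.]
top canister top [ 573. -121.  360.]
side tall_handle 0.67 [ 489. -264.  184.] [ 492. -261.  184.]
side tall_spindle 0.85 [ 517. -309.  150.] [ 518. -306.  150.]
side tickA [ 566. -390.  126.]
side tickB [ 445. -353.  126.]
side hub [ 523. -302.  158.]
side canister top [ 566. -115.  360.]
```

View pics/c.png

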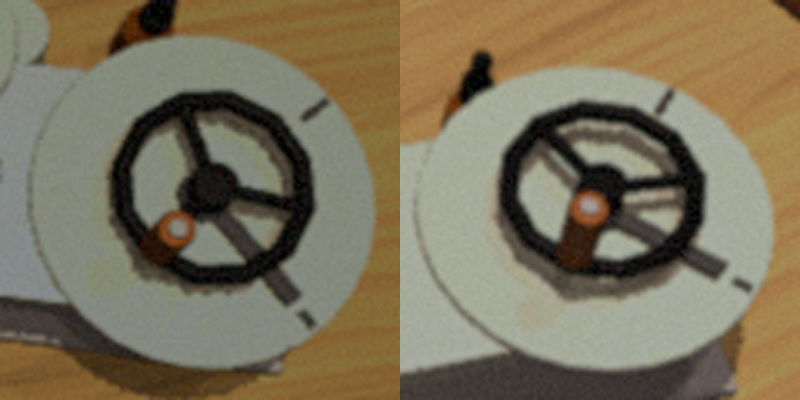

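The crop shows the hub, the handle leaning towards the lower left, the pointer at the short tick (lower right), and the long tick at upper right. I'll compute positions from these refined pixels.

```bash
python3 - <<'E'
from h import *
P=dict(hub=((447,213.4),(439.6,162.5),158),htop=((437.4,225.7),(436.3,169.1),209),short=((476.1,252.7),(481.6,192.5),126),long=((478.5,189.7),(458.5,137.3),126),ptr=((471.5,246),(475,187),131))
W={k:(ray("top",*a,z)+ray("side",*b,z))/2 for k,(a,b,z) in P.items()}
for k,(a,b,z) in P.items(): 
    d=W[k]-W["hub"];print(k,np.round(ray("top",*a,z)),np.round(ray("side",*b,z)),np.round(np.hypot(*d[:2])),np.round(np.degrees(np.arctan2(d[1],d[0]))%360,1))
s=read_state();print(s["eef_rot"],s["joints"],calibration("wrist"))
E
```

```text
hub [ 523. -301.  158.] [ 524. -304.  158.] 0.0 0.0
htop [ 492. -262.  209.] [ 492. -264.  209.] 51.0 128.6
short [ 442. -350.  126.] [ 442. -352.  126.] 95.0 210.8
long [ 569. -386.  126.] [ 569. -388.  126.] 96.0 298.2
ptr [ 456. -343.  131.] [ 456. -345.  131.] 79.0 211.7
[ 3.14152113e+00 -1.43983064e-06  2.70382012e+00] [ 1.06640447e+00  2.99854528e-01  1.52096989e+00  6.39700168e-06
  1.32069696e+00 -6.66209014e-02] {'mtx': array([[351.2944432 ,   0.        , 317.01525202],
       [  0.        , 351.2944432 , 238.50702944],
       [  0.        ,   0.        ,   1.        ]]), 'hand_eye': array([[ 8.16702739e-04, -9.73875094e-01, -2.27082879e-01,
         6.50392624e+01],
       [ 9.99998908e-01,  1.07500785e-03, -1.01382157e-03,
        -2.56216244e-01],
       [ 1.23145146e-03, -2.27081803e-01,  9.73874909e-01,
        -1.79563137e+02],
       [ 0.00000000e+00,  0.00000000e+00,  0.00000000e+00,
         1.00000000e+00]])}
```

```bash
python3 -m jog '[[94,[0,0,-0.9],-0.0465],[94,[0,0,-0.9],-0.0465],[94,[0,0,-0.9],-0.0465],[94,[0,0,-0.9],0],[94,[0,0,-0.7],0],[94,[0,0,0],0]]' 12; python3 -c "
from cell import *
s=read_state();print(s['eef_rot'],s['joints'])"
```

```text
clock: 1.3
eef_pos: [233.3, 498.4, 425.4]
eef_rot: [3.135, 0.004, -3.141]
wrist_force: [-0.4, 0.4, 0.3]
finger_gap: 93.9
finger_force: 0.0
[ 3.13483005  0.00373775 -3.14111365] [ 1.06643940e+00  2.43139154e-01  1.09570527e+00 -6.13933427e-07
  1.79502143e+00 -5.04848709e-01]
```

```bash
python3 -m jog '[[94,[-0.26,-0.76,0],0],[94,[-0.26,-0.76,0],0],[94,[-0.26,-0.76,0],0],[94,[-0.26,-0.76,0],0],[94,[-0.26,-0.76,0],0],[94,[-0.26,-0.76,0],0],[94,[-0.26,-0.76,0],0],[94,[-0.26,-0.76,0],0],[94,[-0.26,-0.76,0],0],[94,[-0.26,-0.76,0],0],[94,[-0.26,-0.76,0],0],[94,[-0.26,-0.76,0],0],[94,[-0.26,-0.76,0],0],[94,[-0.26,-0.76,0],0],[94,[-0.26,-0.76,0],0],[94,[-0.26,-0.76,0],0],[94,[-0.26,-0.76,0],0],[94,[-0.26,-0.76,0],0],[94,[-0.26,-0.76,0],0],[94,[0,0,0],0]]'; python3 - <<'E'
from h import *
s=read_state();print(s['eef_pos'],s['eef_rot'],s['joints'])
im=camera("wrist");cv2.imwrite("pics/w1.png",im[:,:,::-1])
for q in("tall_handle","tall_spindle"):
  for r in regions_of("wrist",q)[:2]:print(q,r["conf"],r["rect"])
E
```

```text
clock: 3.3
eef_pos: [481.0, -227.2, 417.7]
eef_rot: [3.14, -0.004, 3.139]
wrist_force: [-0.2, 0.2, -0.5]
finger_gap: 94.2
finger_force: 0.0
[ 480.95108764 -227.18360318  417.70602035] [ 3.14002115 -0.0037225   3.13877157] [-5.09936630e-01  2.02589156e-01  1.16194950e+00 -4.43910346e-04
  1.78107121e+00 -2.07800073e+00]
tall_handle 0.77 [288.6, 226.6, 22.3, 20.4]
tall_spindle 0.96 [258.6, 239.3, 92.1, 101.6]
```

View pics/w1.png

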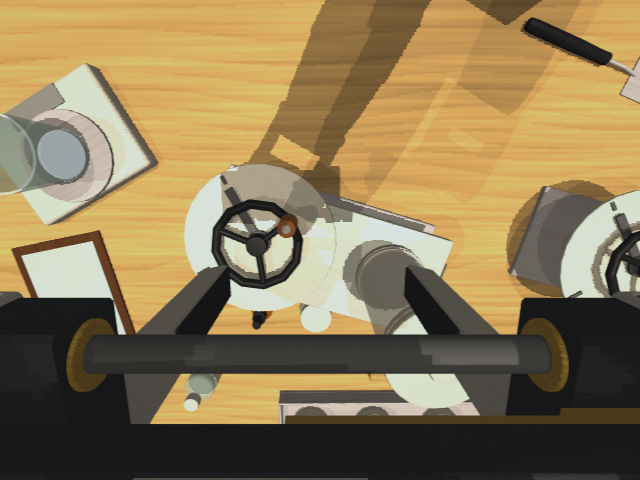

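The wrist view shows the handle top at (286,229), the hub at (257,245) and the pointer tip at (224,186) by the short tick.

```bash
cat >> h.py <<'E'
from scipy.spatial.transform import Rotation as Ro
def wray(u,v,z):
    s=read_state();T=np.eye(4);T[:3,:3]=Ro.from_euler("xyz",s["eef_rot"]).as_matrix();T[:3,3]=s["eef_pos"]
    c=calibration("wrist");M=T@np.array(c["hand_eye"]);d=M[:3,:3]@np.linalg.inv(c["mtx"])@[u,v,1];o=M[:3,3];return o+d*(z-o[2])/d[2]
E
python3 - <<'E'
from h import *
print(np.round(wray(286,229,209),1),np.round(wray(257,245,158),1),np.round(wray(288.6,226.6,190),1))
E
```

```text
[ 494.9 -259.2  209. ] [ 526.4 -301.7  158. ] [ 495.8 -257.7  190. ]
```

```bash
python3 -m jog '[[94,[-0.22,-0.66,0],0],[94,[0,0,0.8],0],[94,[0,0,0.8],0],[94,[0,0,0.8],0],[94,[0,0,0.6],0],[94,[0,0,0.6],0],[94,[0,0,0.6],0],[94,[0,0,0.5],0],[94,[0,0,0.3],0],[94,[0,0,0],0]]'; python3 - <<'E'
from h import *
s=read_state();print(s['eef_pos'])
im=camera("wrist");cv2.imwrite("pics/w2.png",im[:,:,::-1])
for q in("tall_handle",):
  for r in regions_of("wrist",q)[:2]:print(q,r["conf"],r["rect"],wray(*r["rect"][:2],195))
E
```

```text
clock: 4.45
eef_pos: [490.8, -255.2, 169.1]
eef_rot: [3.14, -0.002, -3.14]
wrist_force: [0.1, -0.7, 0.7]
finger_gap: 94.4
finger_force: 0.0
[ 490.84424617 -255.17328227  169.08649461]
tall_handle 0.88 [301.4, 298.8, 44.1, 65.2] [ 492.31252839 -264.04637523  195.        ]
```

View pics/w2.png

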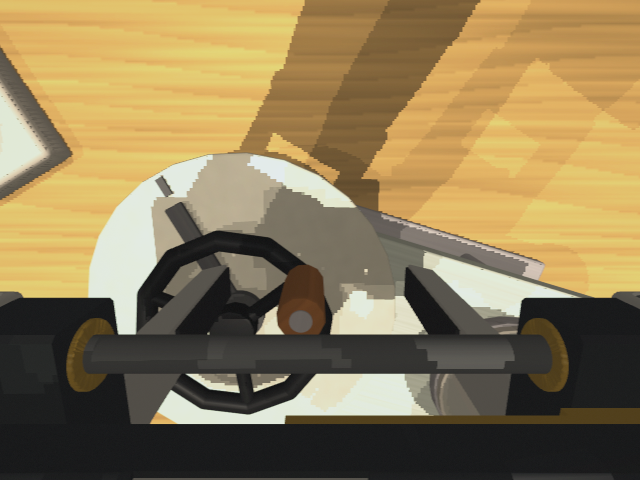

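The handle sits between the fingers, about 6 mm to one side (its top at (301,322)). I'll shift by that and close.

```bash
python3 -m jog '[[94,[0,-0.12,0],0],[40,[0,0,0],0],[15,[0,0,0],0],[15,[0,0,0],0],[15,[0,0,0],0],[15,[0,0,0],0],[15,[0,0,0],0],[15,[0,0,0],0]]' 12
```

```text
clock: 5.35
eef_pos: [491.5, -262.7, 170.4]
eef_rot: [3.142, -0.0, -3.141]
wrist_force: [0.4, 0.3, 0.2]
finger_gap: 41.6
finger_force: 0.0
```

```bash
python3 -m jog '[[15,[0,0,0],0],[15,[0,0,0],0],[15,[0,0,0],0],[15,[0,0,0],0],[15,[0,0,0],0]]' 12
```

```text
clock: 5.85
eef_pos: [491.5, -262.7, 170.4]
eef_rot: [3.141, -0.0, -3.141]
wrist_force: [-1.5, 0.4, 1.6]
finger_gap: 21.8
finger_force: 12.0
```

```bash
python3 - <<'E'
import numpy as np
a=np.radians(np.arange(128.2,270,9));p=55*np.c_[np.cos(a),np.sin(a)];d=np.diff(p,axis=0)/50*[-1,1]
for i in range(len(d)):print(round(np.degrees(a[i+1]),1),d[i].round(3),p[i+1].round(1)+[525.2,-305.5])
E
```

```text
137.2 [ 0.127 -0.117] [ 484.8 -268.1]
146.2 [ 0.107 -0.135] [ 479.5 -274.9]
155.2 [ 0.084 -0.151] [ 475.3 -282.4]
164.2 [ 0.06  -0.162] [ 472.3 -290.5]
173.2 [ 0.034 -0.169] [ 470.6 -299. ]
182.2 [ 0.007 -0.172] [ 470.2 -307.6]
191.2 [-0.02  -0.171] [ 471.2 -316.2]
200.2 [-0.047 -0.166] [ 473.6 -324.5]
209.2 [-0.072 -0.157] [ 477.2 -332.3]
218.2 [-0.096 -0.144] [ 482.  -339.5]
227.2 [-0.117 -0.127] [ 487.8 -345.9]
236.2 [-0.135 -0.107] [ 494.6 -351.2]
245.2 [-0.151 -0.084] [ 502.1 -355.4]
254.2 [-0.162 -0.06 ] [ 510.2 -358.4]
263.2 [-0.169 -0.034] [ 518.7 -360.1]
```

```bash
python3 -m jog '[[15,[0.127,-0.117,0],0],[15,[0.107,-0.135,0],0],[15,[0.084,-0.151,0],0],[15,[0.06,-0.162,0],0],[15,[0,0,0],0],[15,[0,0,0],0]]'
```

```text
clock: 6.45
eef_pos: [472.3, -291.4, 170.4]
eef_rot: [3.142, -0.001, 3.141]
wrist_force: [-4.4, 1.0, 1.9]
finger_gap: 21.8
finger_force: 12.0
```

```bash
python3 -m jog '[[15,[0.054,-0.169,0],0],[15,[0.007,-0.172,0],0],[15,[-0.02,-0.171,0],0],[15,[-0.047,-0.166,0],0],[15,[-0.072,-0.157,0],0],[15,[0,0,0],0],[15,[0,0,0],0]]'; python3 - <<'E'
from h import *
im=camera("top");cv2.imwrite("pics/t2.png",cv2.resize(im[140:290,360:560,::-1],(800,600)))
E
```

```text
clock: 7.15
eef_pos: [476.9, -333.2, 170.4]
eef_rot: [-3.141, 0.0, -3.141]
wrist_force: [3.5, 2.1, -0.5]
finger_gap: 21.5
finger_force: 12.0
```

View pics/t2.png

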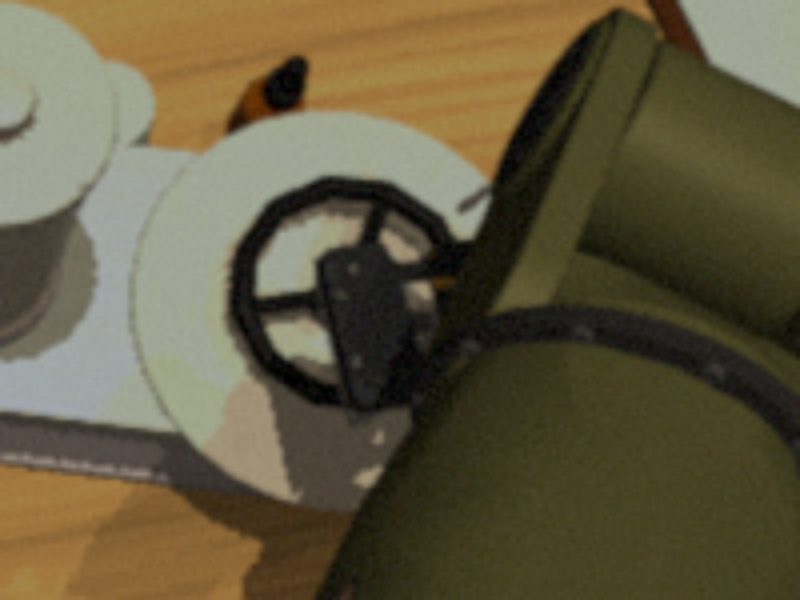

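The arm hides the pointer from the top camera. The forces are small, so I'll carry on to just short of the end and check from the wrist camera.

```bash
python3 -m jog '[[15,[-0.096,-0.144,0],0],[15,[-0.117,-0.127,0],0],[15,[-0.135,-0.107,0],0],[15,[-0.151,-0.084,0],0],[15,[-0.162,-0.06,0],0],[15,[0,0,0],0],[15,[0,0,0],0]]'; python3 - <<'E'
from h import *
a=camera("wrist");b=camera("side")
cv2.imwrite("pics/w3.png",np.hstack([cv2.resize(a[:,:,::-1],(533,400)),cv2.resize(b[100:240,390:483,::-1],(266,400))]))
E
```

```text
clock: 7.9
eef_pos: [509.9, -359.2, 170.4]
eef_rot: [-3.141, 0.0, -3.141]
wrist_force: [1.6, 1.0, 0.6]
finger_gap: 21.6
finger_force: 12.0
```

View pics/w3.png

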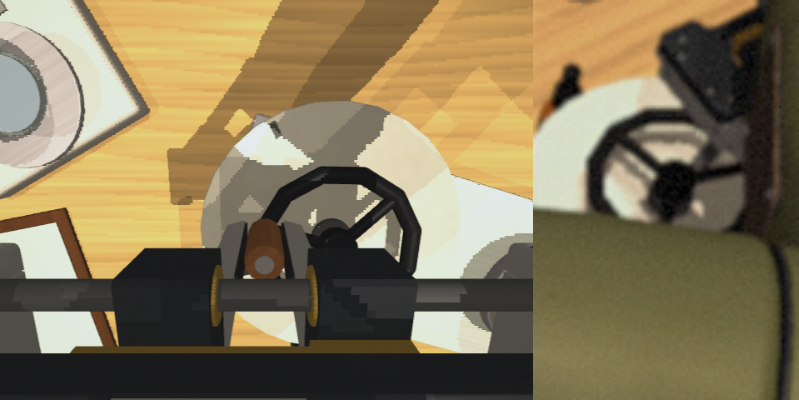

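```bash
python3 -m jog '[[15,[-0.15,-0.032,0],0],[15,[0,0,0],0],[94,[0,0,0],0],[94,[0,0,0],0],[94,[0,0,0],0],[94,[0,0,0],0],[94,[0,0,0],0],[94,[0,0,-0.4],0],[94,[0,0,-0.8],0],[94,[0,0,-0.8],0],[94,[0.4,0.2,-0.8],0],[94,[0.8,0.4,-0.8],0],[94,[0.8,0.4,-0.8],0],[94,[0.8,0.4,-0.8],0],[94,[0,0,0],0],[94,[0,0,0],0]]'; python3 - <<'E'
from h import *
s=read_state();print(s['eef_pos'])
a=camera("wrist");cv2.imwrite("pics/w4.png",a[:,:,::-1])
for r in regions_of("wrist","tall_handle")[:2]:print(r["conf"],r["rect"],wray(*r["rect"][:2],184))
E
```

```text
clock: 9.6
eef_pos: [396.9, -300.4, 411.2]
eef_rot: [-3.14, 0.002, -3.141]
wrist_force: [0.0, -0.3, -0.2]
finger_gap: 93.8
finger_force: 0.0
[ 396.85929457 -300.44594547  411.23297439]
0.78 [269.5, 313.1, 22.6, 29.1] [ 521.29831178 -360.05376559  184.        ]
```

View pics/w4.png

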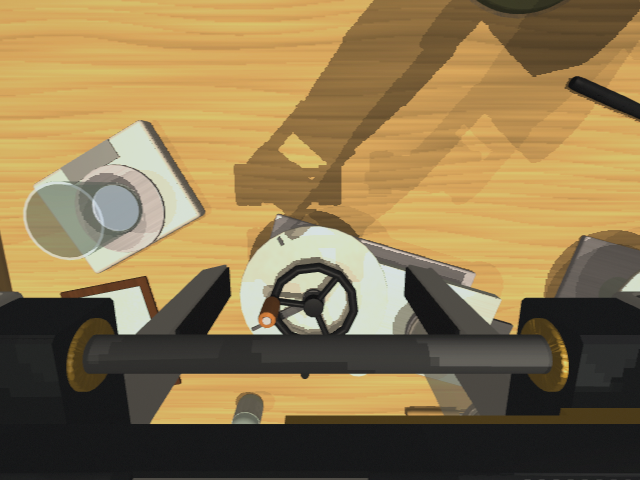

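The bar hides the pointer and the long tick, so I'll shift the viewpoint.

```bash
python3 -m jog '[[94,[-0.6,-0.3,0],0],[94,[-0.7,-0.4,0],0],[94,[-0.7,-0.4,0],0],[94,[-0.4,-0.2,0],0],[94,[0,0,0],0],[94,[0,0,0],0]]'; python3 - <<'E'
from h import *
a=camera("wrist");cv2.imwrite("pics/w5.png",cv2.resize(a[130:330,180:430,::-1],(750,600),interpolation=cv2.INTER_CUBIC))
E
```

```text
clock: 10.3
eef_pos: [517.5, -365.6, 408.2]
eef_rot: [3.14, -0.003, -3.141]
wrist_force: [-0.4, 1.1, -0.7]
finger_gap: 94.5
finger_force: 0.0
```

View pics/w5.png

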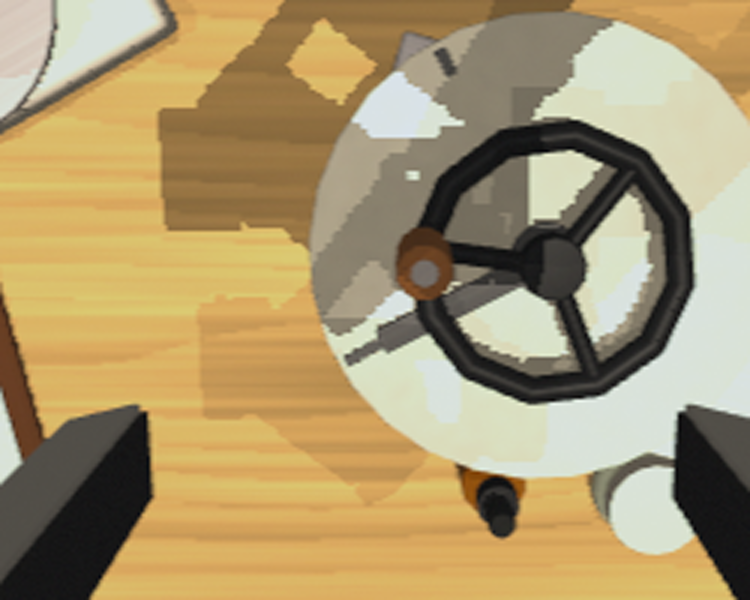

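The pointer tip (382,338 in the crop) now nearly lines up with the long tick (362,352). I'll compute the remaining angle.

```bash
python3 - <<'E'
from h import *
f=lambda u,v,z:wray(180+u/3,130+v/3,z)[:2]
hub=f(562,265,158);sh=f(445,62,126);lo=f(362,352,126)
m=(sh+lo)/2;d=lo-sh;c=m+np.array([-d[1],d[0]])/2
ang=lambda p,c:np.degrees(np.arctan2(*(p-c)[::-1]))%360
print("hub",hub,"c",c)
tip=f(381,339,131);mid=f(500,287,131)
dd=tip-mid
for k in(hub,c,(hub+c)/2):print([round(ang(p,k),1) for p in(sh,lo,tip,f(425,271,209))])
print("ptr dir",np.degrees(np.arctan2(dd[1],dd[0]))%360)
E
```

```text
hub [ 525.96316916 -303.33555195] c [ 525.9717873  -305.94125647]
[np.float64(210.4), np.float64(298.3), np.float64(296.8), np.float64(263.6)]
[np.float64(209.0), np.float64(299.0), np.float64(297.6), np.float64(263.3)]
[np.float64(209.7), np.float64(298.7), np.float64(297.2), np.float64(263.4)]
ptr dir 294.24029160079135
```

It is about 1.5° short (around 1.5 mm at the handle). I'll regrasp, nudge it and recheck.

```bash
python3 -m jog '[[94,[-0.04,0.1,0],0],[94,[0,0,0.8],0],[94,[0,0,0.8],0],[94,[0,0,0.8],0],[94,[0,0,0.6],0],[94,[0,0,0.6],0],[94,[0,0,0.6],0],[94,[0,0,0.4],0],[94,[0,0,0.18],0],[15,[0,0,0],0],[15,[0,0,0],0],[15,[0,0,0],0],[15,[0,0,0],0],[15,[0,0,0],0],[15,[0,0,0],0],[15,[0,0,0],0],[15,[0,0,0],0],[15,[0,0,0],0],[15,[0,0,0],0],[15,[0,0,0],0]]' 12
```

```text
clock: 12.35
eef_pos: [519.1, -360.6, 171.5]
eef_rot: [-3.141, 0.0, -3.141]
wrist_force: [0.1, -2.0, -0.4]
finger_gap: 21.8
finger_force: 12.0
```

Gripped. Next I nudge +x by 1.8 mm, release, lift, and return to the same viewpoint.

```bash
python3 -m jog '[[15,[-0.018,0,0],0],[15,[-0.018,0,0],0],[15,[0,0,0],0],[15,[0,0,0],0],[94,[0,0,0],0],[94,[0,0,0],0],[94,[0,0,0],0],[94,[0,0,0],0],[94,[0,0,0],0],[94,[0,0,-0.4],0],[94,[0,0,-0.8],0],[94,[0,0,-0.8],0],[94,[0,0,-0.8],0],[94,[0,0,-0.8],0],[94,[0,0,-0.8],0],[94,[0,0,-0.3],0],[94,[0,0,0],0],[94,[0,0,0],0]]'; python3 - <<'E'
from h import *
a=camera("wrist");cv2.imwrite("pics/w6.png",cv2.resize(a[130:330,180:430,::-1],(750,600),interpolation=cv2.INTER_CUBIC))
E
```

```text
clock: 14.15
eef_pos: [520.9, -360.4, 405.1]
eef_rot: [3.141, -0.001, -3.141]
wrist_force: [-0.8, -0.6, -0.7]
finger_gap: 93.9
finger_force: 0.0
```

View pics/w6.png

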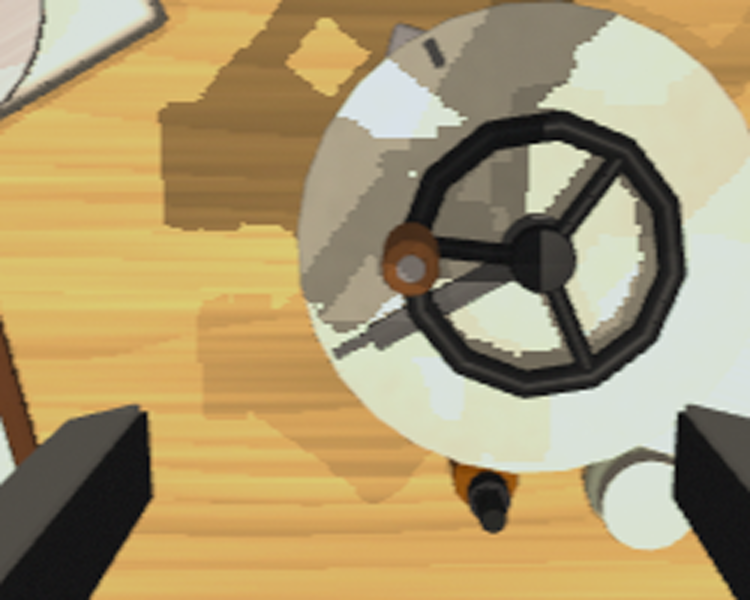

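The pointer (tip at 376,338) lines up with the long tick (335,355 to 368,340), and the gripper is clear. I'm handing in.

```bash
python3 -c "
from cell import *
print(sign_off())"
```

```text
the job is handed in; nothing more can be done
None
```

I turned the tall dispenser's spindle a quarter turn, so its pointer is at the long tick as best the camera shows. I didn't touch the squat dispenser. The job was handed in at about 14 s with the gripper clear; no verdict came back.

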